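# Lock a mould on the pouring jig with a quarter-turn T-slot stop

### The arm

A 7-joint arm with a two-finger parallel gripper is mounted at the origin on a cart in front of the work surface, level with it; the furniture and walls round the work are solid. World frame = base frame: x ahead of the robot, y to its left, z up, the work surface at z = 0. Lengths are in m, angles in rad, forces in N, time in s.
With the tool pointing down it reaches from about 0.425 to 0.925 m from the base axis. Payload 6.8 kg.
Tool frame: the origin (TCP) lies at the very end of the fingers, on their centre line; the grasp point (between the pads) lies 19 mm behind it (r.grip_point_offset is the distance from the TCP to the grasp point, in m); z points along the fingers, y is the line along which they close (so a half turn about z gives the same grasp; the last joint's range is limited). The gripper opens to 85 mm and grips with 20 to 120 N. Pads are 22 mm wide; open, the fingers measure 114 mm over their backs; the gripper's body (76 mm by 85 mm) begins 54 mm behind the grasp point. The pads swing forward as they close: fully open they stand 13 mm farther back than shut.
Start: joints at [1.017, 0.477, 0.022, 1.555, -0.011, 1.109, -0.083], TCP at [0.291, -0.609, 0.231] pointing down, gripper open.
Joint ranges: [-2.96, 2.96], [-0.34, 2.1], [-1.41, 1.46], [0.24, 2.44], [-1.37, 4.51], [0.17, 1.92], [-2.96, 2.96]. Speed limits (rad/s): [2.39, 2.39, 3.14, 3.14, 3.14, 3.14, 3.14].

### API

Orientations are given as a rotation vector (axis times angle).
In Python, from bench import status, eyes, r gives the robot as it stands.
- The arm moves only by the shell command python3 -m crank 'ROWS' [OPENING] [FORCE]. ROWS is JSON, a list of rows, each a list of 6 numbers: the shift along the tool's x, y, z normalised to -1 to 1, where 1 is 0.02 m, then the turn, a rotation vector about the tool's x, y, z normalised to -1 to 1, where 1 is 45 degrees. A call has 1 to 12 rows; each row shifts and turns the commanded pose from where the row before left it, along the tool's axes as they then stand; what a row does not reach is not made up. A row lasts 1/10 s, in which the tool goes at most 50 mm and 8.59 degrees, less where a joint would pass 70% of its speed; a pose out of reach is approached as far as the arm can. A call with a number of a shift or a turn outside -1 to 1 is refused whole. A call with a gripper value outside its range is refused whole. OPENING is the opening, from 0 (shut) to 1 (fully open), set as the call begins (- or left out, the last holds). The fingers move at their own pace and stop on an object; FORCE is the grip in N (left out, the last holds). Time passes only in rows, so rows that do not move let the fingers close. It gives the time, the measured TCP pose, the force, the opening and the grip force at its end, in the units of the state.
- status.get_obs(): the state, without advancing time (a new reading comes with each control period).
- eyes.grab_frame(name): name is "scene" or "top" or "wrist"; returns a dict with "image" (384x512x3 uint8, red, green, blue), "depth" (384x512 float32, m along the optical axis (not along the pixel's ray), 0 where there is no reading), "fovy" (degrees; the focal length in pixels is half the picture's height over the tangent of half this angle, whatever the lens; pixels are square), "cx", "cy" (the principal point, pixels), "world_to_cam" (4x4, takes a point from world to camera coordinates). Camera axes: x right, y up, looking along -z (the intrinsics and any distortion apply to the point x, -y, -z); pixel columns grow to the right and rows downward; lengths in m; the calibration is good to about 2 mm. The wrist camera is an equidistant fisheye: a pixel r from the principal point sees the ray r / f radians off the axis. A picture is of the moment at which its call begins.
- r.hand_in(): hands the job in; it is judged then, once.
The state is a dict: "clock": time; "joints": joint angles; "qvel": joint speeds; "tau": joint torques, N m; "tcp_pos": TCP position; "orientation": TCP orientation; "contact_force": force on the tool from outside, world axes, zero at the start; "moment": the same for the moment, N m; "grip_width": finger opening in m; "gripper_force": force on a finger pad.
Only numpy, scipy, OpenCV 4.12 (cv2) and the standard library are available. Lean on these libraries where they do the work, as an engineer would, in place of code of your own. Each camera call takes 0.05 s, during which the arm holds its last target. There are 200 camera calls.

### The job

Fix the teal mould on the pouring jig: take the red-handled stop out of its wooden parking block and lower its T-head into the jig's slot behind the mould, then slide it along the slot so that it pushes the mould fully home and bears on it firmly but gently against the orange fence. Keeping it there, press the stop down against the sprung strip in the slot, give it a quarter turn clockwise (seen from above) until it stops, and let go, so that it stays locked square across the slot right behind the mould. Force nothing and leave the other things on the table where they are.

Things in the scene. Friction and masses are not known exactly. Their poses are not given: they have to be found in the camera images.
- jig: Fixed aluminium jig block, 90 mm (its x) (y from -136 (a black end cap) to +149 mm), top face 34 mm above the table; origin on the table below the slot, z up. A T-slot runs along its y at x=0 in the top face. Black side guides 6 mm high and 67 mm apart run from y=-50 to +135 mm. Between them at the +y end an orange fence 30 mm high is clamped across the slot; its inner face was set somewhere from y=+120 to +140 mm and is not measured: feel for it.
- slot (a point): Point of the jig in the middle of the slot's mouth, level with the top face, at y=-85 mm in the jig's frame (axes as the jig's): free slot behind the mould, a good place to drop in. The mouth is 16 mm wide with 2 mm bevels; the lips are 7 mm thick; the channel under them is 35 mm wide.
- strip (a joint): Sprung brass strip in the slot's channel; 0 at rest, grows to 0.0055 m as the stop's head pushes it down. The head meets it when the stop's collar is 5.5 mm above the jig's top face; the push rises from 3 to 11 N until the collar rests on the top face, which is rigid. Only in the lowest 3.5 mm (strip past 0.002) can the head turn under the lips; let go, the strip lifts the turned head against them.
- stop: Loose quarter-turn stop, 0.15 kg; origin on its axis at the underside of the round black collar (36 mm diameter, z=0 to 24 mm). Above it a red grip bar, 14 mm (x) x 34 mm (y), z=24 to 60 mm. Below, a 13 mm stem and the steel T-head, parallel to the bar. It starts upright in the parking block, collar on the block's top. A half turn of it makes no difference.
- stop_grip (a point): Point of the stop on its axis, in the grip bar, 46 mm above the stop's origin (axes as the stop's).
- stop_head (a point): Point of the stop at the centre of the T-head's underside, 18.5 mm below the stop's origin. The head is 14 mm (x) x 34 mm (y) x 8 mm. Two of its corners are cut back and two are square, so that under the lips it turns only clockwise seen from above, and jams on the channel's walls 3 to 10 degrees past a quarter turn.
- park: Fixed wooden parking block, 60 (x) x 64 (y) x 30 (z) mm, origin at the centre of its underside, with a loose pocket 20 (x) x 40 (y) mm through its middle, in which the stop's T-head hangs.
- mould: Loose teal six-cavity mould, 62 (x) x 130 (y) x 24 (z) mm, 0.07 to 0.16 kg, origin at the centre of its underside. It lies on the jig's top between the guides, its long side along the jig's y, 19 to 55 mm short of the fence; home, its origin is 65 mm from the fence's inner face. Pushing it along takes about 1 N; against the fence it stops dead.
- bottle_a: Bystander, leave alone: amber bottle with black cap, 56 mm diameter, 164 high; origin at the centre of its underside.
- bottle_b: Bystander, leave alone: amber bottle with black cap, 56 mm diameter, 159 high; origin at the centre of its underside.
- candle: Bystander, leave alone: white candle in a tall glass, 66 mm diameter, 105 high; origin at the centre of its underside.
- spool: Bystander, leave alone: wooden spool of white wick, 60 mm diameter, 50 high; origin at the centre of its underside.
- tape: Bystander, leave alone: roll of tape lying flat, 66 mm diameter, 19 high; origin at the centre of its underside.
- glasses: Five candle glasses that stand on the table and stay where they are (fixed): 118 mm high, 86 mm across, at this origin (table level); further ones 94 to 100 mm high and 75 to 100 mm across at world offsets (x, y) from it of (+23,-119), (+120,-32), (+77,-230) and (+173,-325) mm. Carry things over them.

How it is judged:
On the way, in this order (a step that is already met when the one before it is completed fails the run):
1. the stop's T-head is down in the slot behind the mould, along the slot (x of stop in the frame of jig between -0.003 and 0.003 m and z of stop in the frame of jig between 0.031 and 0.0425 m and angle between stop's own z axis and vertical below 0.1 rad and angle between the y axis of stop and the y axis of jig, either way round below 0.2 rad and y of stop in the frame of jig above -0.12 m), for 0.1 s.
2. with the stop in the slot, the mould stands still against the fence while the stop bears on it with more than 4 N (pushing it along takes only about 1 N) (x of stop in the frame of jig between -0.003 and 0.003 m and z of stop in the frame of jig between 0.031 and 0.0425 m and angle between stop's own z axis and vertical below 0.1 rad and y of mould in the frame of jig above 0.053 m and angle between the y axis of mould and the y axis of jig, either way round below 0.05 rad and angle between mould's own z axis and vertical below 0.06 rad and contact force between stop and mould above 4 N and linear speed of mould below 0.005 m/s), for 0.15 s.
At the end, for the whole second after the job is handed in: the mould lies flat and square at the fence end of the jig (its origin past y=+53 mm); the stop stands upright in the slot within 3 mm of the mould, its head under the lips (stop's origin less than 38.8 mm above the jig's) and its bar within 17 degrees of square across the slot; both at rest (x of stop in the frame of jig between -0.003 and 0.003 m and z of stop in the frame of jig between 0.031 and 0.0388 m and angle between stop's own z axis and vertical below 0.1 rad and y of mould in the frame of jig above 0.053 m and angle between the y axis of mould and the y axis of jig, either way round below 0.05 rad and angle between mould's own z axis and vertical below 0.06 rad and y of stop in the frame of mould above -0.086 m and angle between the y axis of stop and the x axis of jig, either way round below 0.3 rad and linear speed of each of stop, mould below 0.01 m/s); the robot touches nothing.
It fails at once if the stop presses on the mould with more than 30 N (contact force between stop and mould above 30 N).
It fails at once if the stop and the jig are forced together with more than 45 N (contact force between stop and jig above 45 N).
It fails at once if the hand pushes the mould itself with more than 2 N (contact force between the fingers and mould above 2 N).
It fails at once if another thing on the table is moved more than 30 mm (distance of any of bottle_a, bottle_b, candle, spool, tape from where it was at the start of the episode above 0.03 m).
It also fails if it takes over 67 s, if anything falls off the work surface, if the arm or the gripper's body presses on something with over 40 N, if the wrist force passes 120 N, or if a joint passes its speed limit or range.

## Working session

There is one attempt and no reset: what is moved stays moved. The work goes in short steps, Python scripts to look and compute and a shell command to move; the robot and the scene stay as the last step left them, time stands still between calls to the robot, and variables do not carry over. Pictures are saved under pics/ and viewed, at most 10 in all, crops included, and the job is handed in when it is done.

```bash
ls; mkdir -p pics; python3 - <<'E'
from bench import status, eyes, r
import cv2,numpy as np
print(status.get_obs())
for n in ("scene","top"):
    f=eyes.grab_frame(n); np.savez('pics/'+n+'.npz',**f)
    cv2.imwrite(f'pics/{n}.png',cv2.resize(f['image'][:,:,::-1],(768,576),interpolation=cv2.INTER_CUBIC)); print(n,f['fovy'],f['cx'],f['cy'],f['world_to_cam'])
E
```

```text
pics
{'clock': 0.0, 'joints': array([ 1.01691551,  0.47779801,  0.02233932,  1.5564308 , -0.01150801,
        1.10929761, -0.08312353]), 'qvel': array([ 0.00166428,  0.00117054, -0.00115394, -0.00075076,  0.00053821,
       -0.00178914, -0.00055431]), 'tau': array([-1.16843054e-03, -5.96455336e+01,  1.60766646e+00, -2.81191581e+01,
        1.24868233e-02,  9.49292618e-03, -2.50317373e-05]), 'tcp_pos': array([ 0.29077394, -0.6085156 ,  0.23033583]), 'orientation': array([-3.06219352e+00, -6.94057645e-01,  8.19046774e-04]), 'contact_force': array([-0.13810716, -0.05151049,  0.66601771]), 'moment': array([-0.04028536,  0.00021355, -0.01080488]), 'gripper_force': 0.0, 'grip_width': 0.08540828187515014}
scene 57.296308001023306 254.96103626995688 190.14171245589554 [[-0.55422106 -0.83230392 -0.01045029  0.4100298 ]
 [ 0.46261469 -0.31843817  0.82739639 -0.35232982]
 [-0.69197303  0.45372604  0.56152116 -0.66118019]
 [ 0.          0.          0.          1.        ]]
top 56.35424724159005 259.81357907710424 187.44489363999384 [[-0.02155572 -0.99976515  0.00223548  0.05796909]
 [ 0.99284843 -0.02114387  0.1174944  -0.64343001]
 [-0.11741954  0.00475217  0.99307103 -1.09601736]
 [ 0.          0.          0.          1.        ]]
```

View pics/top.png

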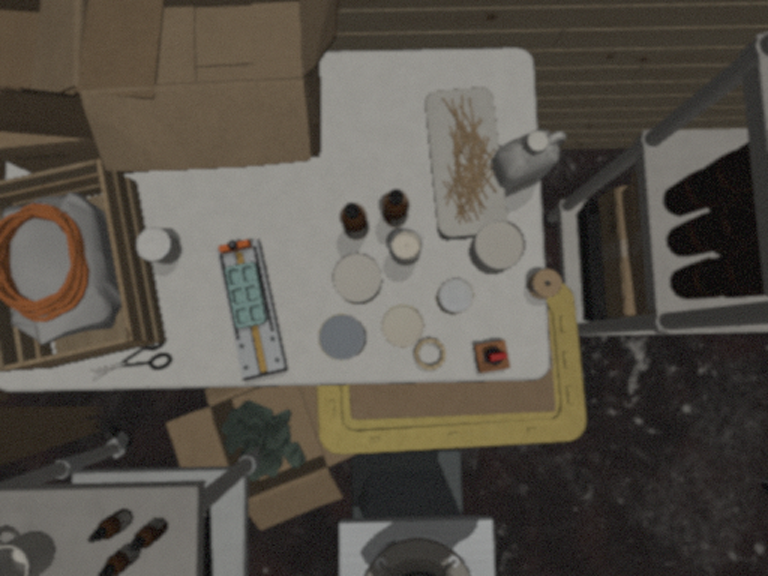

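View pics/scene.png

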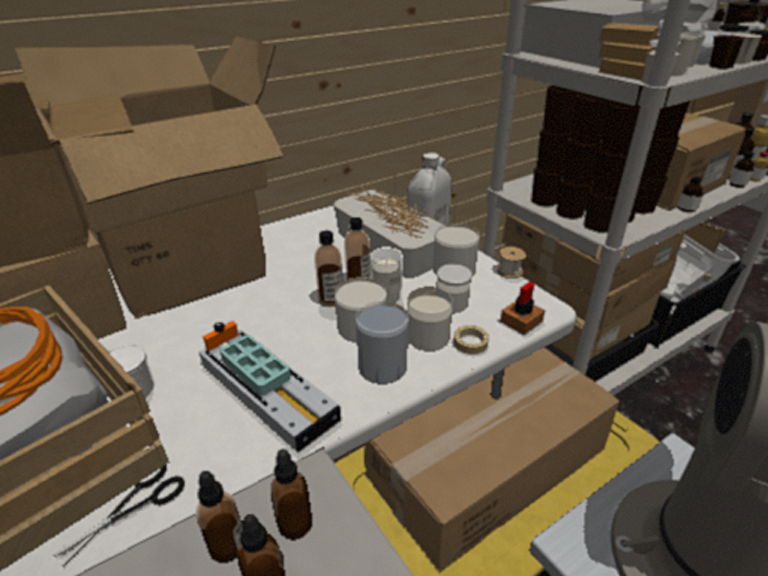

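The top view (768x576) shows the jig at about (252,310): orange fence at (235,245), teal mould at (246,295), black end cap at (265,372). The red stop in its park is at (492,355). Glasses stand between them, at x 320–525.

```bash
cat > h.py <<'E'
import numpy as np,cv2
def cam(f):
    h=f['image'].shape[0]; return h/2/np.tan(np.radians(float(f['fovy']))/2), np.array(f['world_to_cam'])
def ray(f,u,v,fish=False):
    F,M=cam(f); x=(u-f['cx'])/F; y=(v-f['cy'])/F
    if fish:
        t=np.hypot(x,y); s=np.sin(t)/t if t>1e-9 else 1; d=np.array([x*s,-y*s,-np.cos(t)])
    else: d=np.array([x,-y,-1.])
    R=M[:3,:3]; return -R.T@M[:3,3], R.T@d
def plane(f,u,v,z,fish=False):
    o,d=ray(f,u,v,fish); return o+d*(z-o[2])/d[2]
def proj(f,p,fish=False):
    F,M=cam(f); c=M[:3,:3]@np.asarray(p)+M[:3,3]; x,y,z=c[0],-c[1],-c[2]
    if fish:
        rr=np.hypot(x,y); t=np.arctan2(rr,z); return f['cx']+F*t*x/rr, f['cy']+F*t*y/rr
    return f['cx']+F*x/z, f['cy']+F*y/z
def dep(f,u,v):
    o,d=ray(f,u,v); return o+d*f['depth'][int(round(v)),int(round(u))]
def mask(f,lo,hi):
    return cv2.inRange(cv2.cvtColor(f['image'],cv2.COLOR_RGB2HSV),lo,hi)
E
python3 - <<'E'
from h import *
np.set_printoptions(precision=4,suppress=True)
for n in('top','scene'):
    f=dict(np.load(f'pics/{n}.npz')); print(n,'cam',ray(f,0,0)[0],'tcp px',proj(f,[.29,-.608,.23]))
    for nm,lo,hi,z in(('red',(0,160,90),(5,255,255),.084),('red2',(172,160,90),(180,255,255),.084),('teal',(70,40,50),(95,255,255),.058),('orange',(5,180,140),(15,255,255),.064)):
        m=mask(f,lo,hi); k,l,s,c=cv2.connectedComponentsWithStats(m)
        for i in range(1,k):
            if s[i,4]<25: continue
            pts=np.argwhere(l==i)[:,::-1]
            P=np.array([dep(f,u,v) for u,v in pts if f['depth'][v,u]>0])
            rc=cv2.minAreaRect(pts.astype(np.float32))
            print(nm,s[i],c[i].round(1),'depmed',np.median(P,0),'zmax',np.percentile(P[:,2],95),'corners@z',[plane(f,*q,z)[:2].round(4).tolist() for q in cv2.boxPoints(rc)])
f=dict(np.load('pics/top.npz'))
# heights: above-table map of jig top
H,W=f['depth'].shape
X=np.array([[dep(f,u,v) for u in range(130,200)] for v in range(150,260)])
m=((X[...,2]>.026)&(X[...,2]<.046)).astype(np.uint8)
k,l,s,c=cv2.connectedComponentsWithStats(m); i=1+s[1:,4].argmax()
P=X[l==i]; rc=cv2.minAreaRect(P[:,:2].astype(np.float32)); print('jig',rc,cv2.boxPoints(rc),s[i],'zmed',np.median(P[:,2]))
# table z check
print('table',dep(f,200,180))
E
```

```text
top cam [0.5114 0.0496 1.1639] tcp px (np.float64(521.3690783281877), np.float64(312.50887541031557))
red [327 235  10   6  43] [331.6 237.5] depmed [ 0.4854 -0.1666  0.0895] zmax 0.09226905083390217 corners@z [[0.4879, -0.1515], [0.4928, -0.1793], [0.4802, -0.1813], [0.4753, -0.1535]]
teal [150 176  27  42 713] [163.5 195.9] depmed [0.6235 0.3451 0.0476] zmax 0.06116419170906799 corners@z [[0.6774, 0.3877], [0.6891, 0.3232], [0.5658, 0.298], [0.5544, 0.3617]]
scene cam [-0.0673  0.5291  0.6671] tcp px (np.float64(517.3346607948272), np.float64(132.38725494420356))
red [348 187   9   7  31] [351.9 190.3] depmed [ 0.4834 -0.1684  0.0895] zmax 0.09168505186236564 corners@z [[0.4923, -0.1615], [0.5013, -0.1995], [0.4864, -0.1934], [0.4779, -0.1561]]
teal [ 147  223   47   40 1051] [170.  242.9] depmed [0.6088 0.3448 0.0541] zmax 0.060039478118364714 corners@z [[0.674, 0.3912], [0.7219, 0.3202], [0.5521, 0.3019], [0.5193, 0.3665]]
orange [  0 205  30  48 260] [ 17.6 225.5] depmed [0.6456 0.6211 0.2158] zmax 0.21914708345603054 corners@z [[1.033, 0.6965], [0.9846, 0.6261], [0.7652, 0.6474], [0.8056, 0.7068]]
orange [  0 221  36  41 202] [ 21.1 243.7] depmed [0.6071 0.6284 0.2008] zmax 0.2039063452893524 corners@z [[0.7747, 0.7102], [0.895, 0.6251], [0.8465, 0.6097], [0.7351, 0.6946]]
orange [  5 232  35  31 135] [ 26.4 249.2] depmed [0.5984 0.6239 0.1896] zmax 0.19388728276770537 corners@z [[0.7597, 0.6987], [0.839, 0.6203], [0.8006, 0.6102], [0.7267, 0.6879]]
orange [  0 262  17  13  54] [  7.7 267.9] depmed [0.5771 0.6621 0.1822] zmax 0.18401721742071628 corners@z [[0.7324, 0.7128], [0.7474, 0.6774], [0.736, 0.6751], [0.7216, 0.7104]]
jig ((0.5934969782829285, 0.34063634276390076), (0.2851215898990631, 0.0915733277797699), 12.161166191101074) [[0.4445 0.3554]
 [0.4638 0.2658]
 [0.7425 0.3259]
 [0.7232 0.4154]] [  14   10   46   94 1477] zmed 0.035175551856193366
table [ 0.678   0.2397 -0.0017]
```

```bash
python3 - <<'E'
from h import *
f=dict(np.load('pics/top.npz'));g=dict(np.load('pics/scene.npz'))
a=cv2.resize(f['image'][150:260,130:200],None,fx=5,fy=5,interpolation=cv2.INTER_CUBIC)
b=cv2.resize(f['image'][215:260,270:360],None,fx=4.5,fy=5,interpolation=cv2.INTER_CUBIC)
o=np.zeros((600,800,3),np.uint8);o[:550,:350]=a;o[:225,360:765]=b
cv2.imwrite('pics/crop1.png',o[:,:,::-1])
E
```

```text
(no output)
```

View pics/crop1.png

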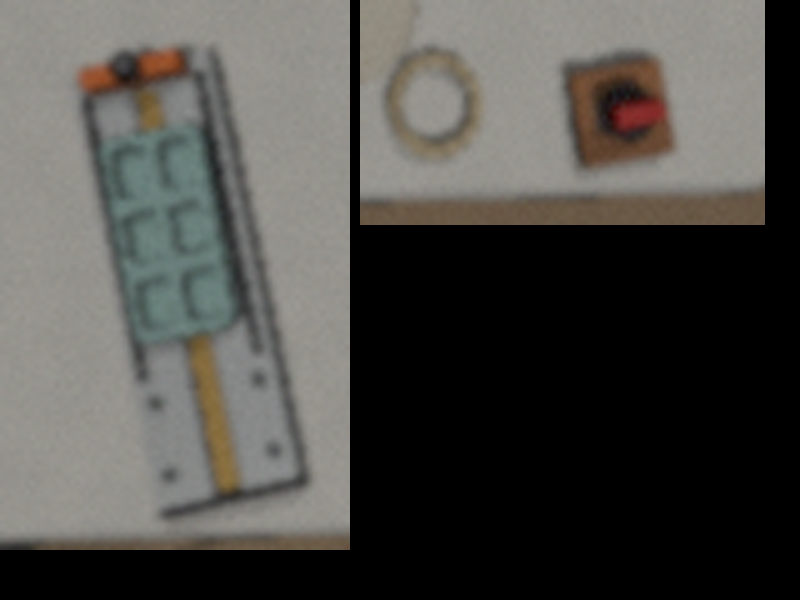

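Measured: the jig rectangle is 285x92 mm with its top at 35 mm, which matches. Its axis is at 12.2°, with its origin near (0.587, 0.339). The stop's bar is at about (0.485, -0.167), with its long side at about 100°. Moving above the stop now.

```bash
python3 -m crank '[[0.96,-0.99,0,0,0,0],[0.96,-0.99,0,0,0,0],[0.96,-0.99,0,0,0,0],[0.96,-0.99,0,0,0,0],[0.96,-0.99,0,0,0,0],[0.96,-0.99,0,0,0,0],[0.96,-0.99,0,0,0,0],[0.96,-0.99,0,0,0,0],[0,0,0,0,0,0]]' 1
python3 -m crank '[[0.97,-0.71,0,0,0,0],[0.97,-0.71,0,0,0,0],[0.97,-0.71,0,0,0,0],[0.97,-0.71,0,0,0,0],[0.97,-0.71,0,0,0,0],[0.97,-0.71,0,0,0,0],[0.97,-0.71,0,0,0,0],[0.97,-0.71,0,0,0,0],[0.97,-0.71,0,0,0,0],[0.97,-0.71,0,0,0,0],[0.97,-0.71,0,0,0,0],[0,0,0,0,0,0]]'
python3 -m crank '[[0,0,0,0,0,-0.185],[0,0,0,0,0,-0.185],[0,0,0,0,0,-0.185],[0,0,0,0,0,-0.185],[0,0,0,0,0,-0.185],[0,0,0,0,0,-0.185],[0,0,0,0,0,-0.185],[0,0,0,0,0,-0.185],[0,0,0,0,0,-0.185],[0,0,0,0,0,0],[0,0,0,0,0,0]]'
cat >> h.py <<'E'
from scipy.spatial.transform import Rotation as Rot
def tool():
    from bench import status
    o=status.get_obs(); R=Rot.from_rotvec(o['orientation']).as_matrix()
    return o,R
def go(target,yaw=None):
    "shift in tool units to bring tcp to target; turn about tool z to bring tool x to yaw deg"
    o,R=tool(); d=R.T@(np.asarray(target)-o['tcp_pos'])/.02
    y=np.degrees(np.arctan2(R[1,0],R[0,0])); print('tcp',o['tcp_pos'].round(4),'yaw',y.round(2),'tilt',R[:,2].round(4),'j7',o['joints'][6].round(3),'shift',d.round(3), 'turn z',None if yaw is None else round(-((yaw-y+180)%360-180)/45,4))
E
python3 - <<'E'
from h import *
from bench import eyes
go([.485,-.167,.231],100)
f=eyes.grab_frame('wrist'); np.savez('pics/w1.npz',**f); print(f['fovy'],f['cx'],f['cy'],ray(f,0,0)[0],proj(f,[.485,-.167,.09],True))
cv2.imwrite('pics/w1.png',f['image'][:,:,::-1])
m=mask(f,(0,150,60),(6,255,255))|mask(f,(172,150,60),(180,255,255)); k,l,s,c=cv2.connectedComponentsWithStats(m)
for i in range(1,k):
    if s[i,4]<100: continue
    rc=cv2.minAreaRect(np.argwhere(l==i)[:,::-1].astype(np.float32)); print(s[i],rc,[plane(f,*q,.09,True)[:2].round(4).tolist() for q in cv2.boxPoints(rc)])
E
```

```text
clock: 1.0
tcp_pos: [0.3631, -0.3959, 0.231]
orientation: [-3.06, -0.703, -0.001]
contact_force: [0.4, -0.3, 0.7]
grip_width: 0.0858
gripper_force: 0.0
clock: 2.2
tcp_pos: [0.4881, -0.1641, 0.2312]
orientation: [-3.061, -0.701, -0.001]
contact_force: [0.0, 0.3, 0.7]
grip_width: 0.0855
gripper_force: 0.0
clock: 3.3
tcp_pos: [0.4862, -0.1679, 0.2311]
orientation: [-2.016, -2.409, 0.001]
contact_force: [-0.4, 0.0, 0.6]
grip_width: 0.0853
gripper_force: 0.0
tcp [ 0.4862 -0.1679  0.2311] yaw 100.17 tilt [-4.e-04 -1.e-04 -1.e+00] j7 0.281 shift [ 0.057 -0.048  0.005] turn z 0.0037
65.70646984690485 256.91484565710556 191.7907463831001 [ 0.47248682 -0.09441796  0.37450117] (np.float64(256.3779306671812), np.float64(178.6066503013811))
[249 158  15  38 499] ((256.0, 176.5), (37.0, 14.0), 90.0) [[0.4743, -0.1479], [0.4877, -0.1455], [0.4945, -0.1826], [0.4807, -0.185]]
```

View pics/w1.png

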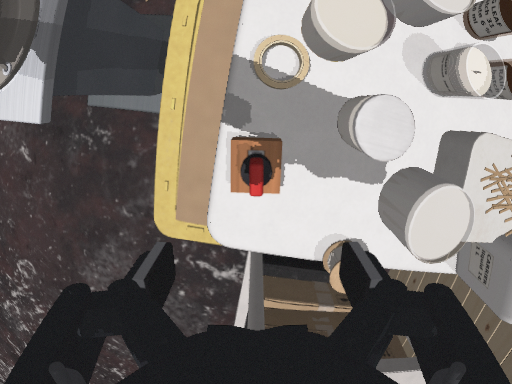

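The wrist view shows the red bar at (256,176) over the parking block, matching the estimate. The bar's far end minus half its length gives (0.485, -0.167). Descending to grasp.

```bash
python3 -m crank '[[0.06,-0.05,0.95,0,0,0],[0,0,0.95,0,0,0],[0,0,0.95,0,0,0],[0,0,0.95,0,0,0],[0,0,0.95,0,0,0],[0,0,0.95,0,0,0],[0,0,0.95,0,0,0],[0,0,0.95,0,0,0],[0,0,0.95,0,0,0],[0,0,0,0,0,0]]'
python3 -m crank '[[0,0,0,0,0,0],[0,0,0,0,0,0],[0,0,0,0,0,0],[0,0,0,0,0,0],[0,0,0,0,0,0],[0,0,0,0,0,0],[0,0,0,0,0,0],[0,0,0,0,0,0],[0,0,0,0,0,0],[0,0,0,0,0,0]]' 0 60
python3 -c "
from h import *
go([.485,-.167,.06],100)"
```

```text
clock: 4.35
tcp_pos: [0.4836, -0.1658, 0.0583]
orientation: [-2.01, -2.41, 0.003]
contact_force: [-1.1, 0.9, -0.2]
grip_width: 0.0855
gripper_force: 0.0
clock: 5.35
tcp_pos: [0.4857, -0.1661, 0.0608]
orientation: [2.009, 2.414, 0.0]
contact_force: [-1.2, 0.6, 6.4]
grip_width: 0.0132
gripper_force: 59.4
tcp [ 0.4857 -0.1661  0.0608] yaw 100.46 tilt [ 7.e-04 -4.e-04 -1.e+00] j7 0.15 shift [-0.036 -0.042  0.042] turn z 0.0101
```

```bash
python3 -m crank '[[0,0,-0.95,0,0,0],[0,0,-0.95,0,0,0],[0,0,-0.95,0,0,0],[0,0,-0.95,0,0,0],[0,0,-0.95,0,0,0],[0,0,-0.95,0,0,0],[0,0,-0.95,0,0,0],[0,0,-0.95,0,0,0],[0,0,-0.95,0,0,0],[0,0,0,0,0,0]]'
python3 -m crank '[[0.99,0.22,0,0,0,0],[0.99,0.22,0,0,0,0],[0.99,0.22,0,0,0,0],[0.99,0.22,0,0,0,0],[0.99,0.22,0,0,0,0],[0.99,0.22,0,0,0,0],[0.99,0.22,0,0,0,0],[0.99,0.22,0,0,0,0],[0.99,0.22,0,0,0,0],[0.99,0.22,0,0,0,0],[0.99,0.22,0,0,0,0],[0.99,0.22,0,0,0,0]]'
python3 -m crank '[[0.99,0.22,0,0,0,0],[0.99,0.22,0,0,0,0],[0.99,0.22,0,0,0,0],[0.99,0.22,0,0,0,0],[0.99,0.22,0,0,0,0],[0.99,0.22,0,0,0,0],[0.99,0.22,0,0,0,0],[0.99,0.22,0,0,0,0],[0.99,0.22,0,0,0,0],[0.99,0.22,0,0,0,0],[0.99,0.22,0,0,0,0],[0.99,0.22,0,0,0,0]]'
python3 -m crank '[[0,0,0,0,0,-0.185],[0,0,0,0,0,-0.185],[0,0,0,0,0,-0.185],[0,0,0,0,0,-0.185],[0,0,0,0,0,-0.185],[0,0,0,0,0,-0.185],[0,0,0,0,0,-0.185],[0,0,0,0,0,-0.185],[0,0,0,0,0,-0.185],[0,0,0,0,0,-0.185],[0,0,0,0,0,0],[0,0,0,0,0,0]]'
python3 - <<'E'
from h import *
from bench import eyes
go([.504,.321,.231],192.16)
f=eyes.grab_frame('wrist'); np.savez('pics/w2.npz',**f); print(ray(f,0,0)[0])
cv2.imwrite('pics/w2.png',cv2.resize(f['image'][:,:,::-1],(768,576)))
E
```

```text
clock: 6.35
tcp_pos: [0.4866, -0.1662, 0.2333]
orientation: [2.007, 2.412, 0.002]
contact_force: [1.2, 0.3, -1.1]
grip_width: 0.0129
gripper_force: 58.7
clock: 7.55
tcp_pos: [0.4933, 0.0779, 0.2298]
orientation: [-2.009, -2.414, 0.002]
contact_force: [0.2, 0.1, -1.4]
grip_width: 0.0131
gripper_force: 58.7
clock: 8.75
tcp_pos: [0.5022, 0.3208, 0.2295]
orientation: [-2.009, -2.414, 0.003]
contact_force: [1.6, 0.5, -1.5]
grip_width: 0.0131
gripper_force: 58.7
clock: 9.95
tcp_pos: [0.5025, 0.3202, 0.2302]
orientation: [0.096, -3.139, 0.0]
contact_force: [-0.2, -0.2, -1.0]
grip_width: 0.0129
gripper_force: 58.7
tcp [0.5025 0.3202 0.2302] yaw -176.5 tilt [-1.6e-03 -3.0e-04 -1.0e+00] j7 0.589 shift [-0.075  0.037 -0.042] turn z -0.1925
[0.42747452 0.31545387 0.37366647]
```

View pics/w2.png

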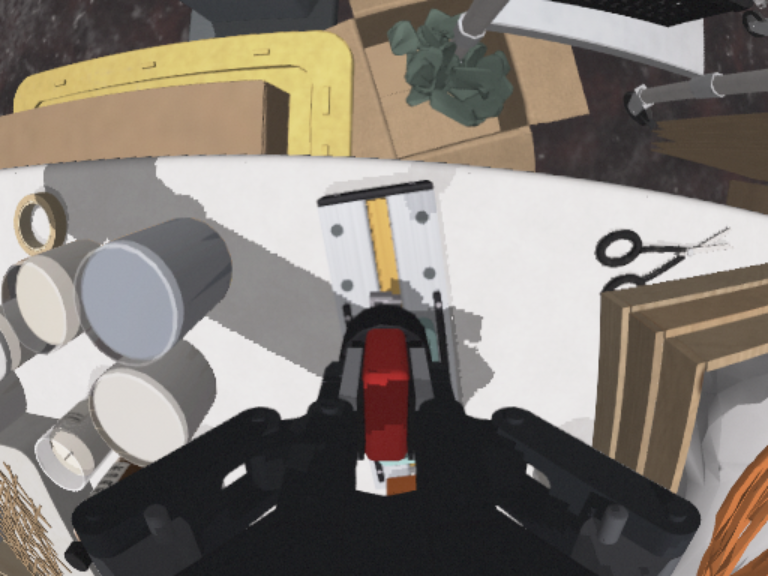

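The wrist view shows the stop held with its bar at (385,400). Beyond it is the free slot with brass at (383,240), running up to the end cap at (375,190). I'll measure the slot's centreline and the bar in this picture.

```bash
python3 -m crank '[[0,0,0,0,0,-0.1],[0,0,0,0,0,-0.0925],[0,0,0,0,0,0],[0,0,0,0,0,0],[0,0,0,0,0,0]]'
cat > slot.py <<'E'
from h import *
from bench import eyes
import sys
name=sys.argv[1]
np.set_printoptions(precision=4,suppress=True)
f=eyes.grab_frame('wrist'); np.savez(f'pics/{name}.npz',**f)
cv2.imwrite(f'pics/{name}.png',cv2.resize(f['image'][:,:,::-1],(768,576)))
o,R=tool()
def big(m,r0,r1):
    m=m.copy(); m[:r0]=0;m[r1:]=0;m[:,:170]=0;m[:,350:]=0
    k,l,s,c=cv2.connectedComponentsWithStats(m); i=1+s[1:,4].argmax(); return l==i
b=big(mask(f,(15,100,80),(28,255,255)),100,220)
rows=np.where(b.any(1))[0]; rows=rows[2:-3]
L=np.array([plane(f,np.where(b[v])[0].min()-.5,v,.034,True)[:2] for v in rows]);Rr=np.array([plane(f,np.where(b[v])[0].max()+.5,v,.034,True)[:2] for v in rows])
C=(L+Rr)/2; w=np.linalg.norm(L-Rr,axis=1)
for nm,P in(('L',L),('R',Rr),('C',C)):
    vx,vy,x,y=cv2.fitLine(P.astype(np.float32),cv2.DIST_HUBER,0,.001,.001).ravel()
    if vx<0: vx,vy=-vx,-vy
    n=np.array([vy,-vx]); t=o['tcp_pos'][:2]
    print(nm,'dir',np.degrees(np.arctan2(vy,vx)).round(2),'tcp offset to +n(jig +x side)',((t-[x,y])@n).round(4),'pts',len(P))
print('width',np.median(w),'n',n,'row range',rows[0],rows[-1])
m=big(mask(f,(0,150,40),(7,255,255))|mask(f,(172,150,40),(180,255,255)),180,330)
T=o['tcp_pos']
for v in range(np.where(m.any(1))[0][0]+3,np.where(m.any(1))[0][-1]-2,8):
    u=np.where(m[v])[0]; q=plane(f,(u.min()+u.max())/2,v,T[2]+.030,True); e=[plane(f,u.min()-.5,v,T[2]+.03,True),plane(f,u.max()+.5,v,T[2]+.03,True)]
    print('bar row',v,'in tool',(R.T@(q-T))[:2],'w',np.linalg.norm(e[0]-e[1]).round(4))
go(T)
E
python3 slot.py w3
```

```text
clock: 10.5
tcp_pos: [0.5028, 0.3205, 0.2312]
orientation: [-0.335, 3.124, -0.0]
contact_force: [0.1, 0.7, -2.0]
grip_width: 0.0128
gripper_force: 58.7
L dir 13.17 tcp offset to +n(jig +x side) -0.0091 pts 59
R dir 12.46 tcp offset to +n(jig +x side) 0.0054 pts 59
C dir 12.82 tcp offset to +n(jig +x side) -0.0019 pts 59
width 0.014375437861448615 n [ 0.2219 -0.9751] row range 133 191
bar row 222 in tool [ 0.0275 -0.0002] w 0.0099
bar row 230 in tool [ 0.0239 -0.0004] w 0.0113
bar row 238 in tool [ 0.0201 -0.0002] w 0.0118
bar row 246 in tool [ 0.0163 -0.0002] w 0.0128
bar row 254 in tool [ 0.0124 -0.0002] w 0.013
bar row 262 in tool [0.0083 0.    ] w 0.0127
bar row 270 in tool [0.0041 0.    ] w 0.0129
bar row 278 in tool [-0.0002 -0.0002] w 0.0127
bar row 286 in tool [-0.0047 -0.    ] w 0.0124
bar row 294 in tool [-0.0094 -0.    ] w 0.0126
bar row 302 in tool [-0.0142 -0.0002] w 0.0124
tcp [0.5028 0.3205 0.2313] yaw -167.72 tilt [ 0.0001 -0.0001 -1.    ] j7 0.726 shift [0. 0. 0.] turn z None
```

```bash
python3 -m crank '[[0,-0.06,0.93,0,0,0],[0,0,0.93,0,0,0],[0,0,0.93,0,0,0],[0,0,0.93,0,0,0],[0,0,0.93,0,0,0],[0,0,0.93,0,0,-0.01],[0,0,0,0,0,0],[0,0,0,0,0,0],[0,0,0,0,0,0]]'; python3 slot.py w4
```

```text
clock: 11.45
tcp_pos: [0.5036, 0.32, 0.1206]
orientation: [-0.351, 3.121, 0.001]
contact_force: [0.8, 0.3, -1.2]
grip_width: 0.0132
gripper_force: 58.7
L dir 12.34 tcp offset to +n(jig +x side) -0.0083 pts 49
R dir 11.67 tcp offset to +n(jig +x side) 0.006 pts 49
C dir 11.98 tcp offset to +n(jig +x side) -0.0012 pts 49
width 0.014793905754055868 n [ 0.2076 -0.9782] row range 144 192
bar row 222 in tool [ 0.0276 -0.0002] w 0.0099
bar row 230 in tool [0.024  0.0001] w 0.0113
bar row 238 in tool [0.0202 0.0001] w 0.0123
bar row 246 in tool [ 0.0164 -0.0002] w 0.0128
bar row 254 in tool [ 0.0125 -0.0002] w 0.013
bar row 262 in tool [ 0.0084 -0.0002] w 0.0132
bar row 270 in tool [0.0042 0.0001] w 0.0129
bar row 278 in tool [-0.0001 -0.0002] w 0.0127
bar row 286 in tool [-0.0046 -0.0002] w 0.0129
bar row 294 in tool [-0.0093  0.0001] w 0.0126
bar row 302 in tool [-0.0141 -0.0002] w 0.0124
tcp [0.5036 0.32   0.1207] yaw -167.18 tilt [ 0.0014  0.0011 -1.    ] j7 0.639 shift [0. 0. 0.] turn z None
```

View pics/w4.png

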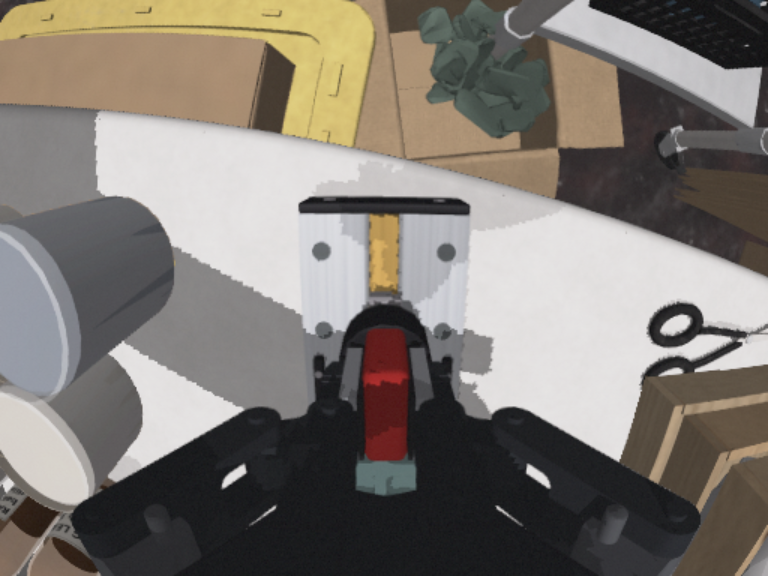

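The slot centre is at column 384 and the bar at column 385, so they are nearly aligned. I'll apply the 1.2 mm and 0.7° corrections and lower gently.

```bash
python3 -m crank '[[0,-0.06,0.6,0,0,0.016],[0,0,0.6,0,0,0],[0,0,0.5,0,0,0],[0,0,0,0,0,0],[0,0,0,0,0,0],[0,0,0,0,0,0]]';python3 -c "
from h import *
go([.503,.3205,.0713],192.1)"
python3 -m crank '[[0,0,0.1,0,0,0],[0,0,0.1,0,0,0],[0,0,0.1,0,0,0],[0,0,0,0,0,0]]'
```

```text
clock: 12.1
tcp_pos: [0.5035, 0.3185, 0.086]
orientation: [-0.332, 3.124, 0.001]
contact_force: [-0.2, 0.2, -0.8]
grip_width: 0.0127
gripper_force: 58.7
tcp [0.5035 0.3185 0.086 ] yaw -167.88 tilt [ 3.e-04  5.e-04 -1.e+00] j7 0.597 shift [0.004 0.1   0.734] turn z 0.0005
clock: 12.5
tcp_pos: [0.5033, 0.318, 0.0794]
orientation: [0.331, -3.124, 0.001]
contact_force: [-0.5, -0.4, -1.5]
grip_width: 0.0133
gripper_force: 58.7
```

```bash
python3 -m crank '[[0,0,0.1,0,0,0],[0,0,0.1,0,0,0],[0,0,0.1,0,0,0],[0,0,0.1,0,0,0],[0,0,0,0,0,0],[0,0,0,0,0,0],[0,0,0,0,0,0]]';python3 -c "
from h import *
go([.503,.3205,.0713],192.1)"
```

```text
clock: 13.2
tcp_pos: [0.5034, 0.3183, 0.0718]
orientation: [-0.331, 3.124, 0.0]
contact_force: [0.6, 0.6, -1.4]
grip_width: 0.013
gripper_force: 58.7
tcp [0.5034 0.3183 0.0718] yaw -167.89 tilt [ 1.e-04  1.e-04 -1.e+00] j7 0.583 shift [-0.002  0.113  0.024] turn z 0.0003
```

The head dropped in without any contact force. Now I'll slide along the slot (tool -x).

```bash
python3 -m crank '[[-0.2,0,0.02,0,0,0],[-0.2,0,0,0,0,0],[-0.2,0,0,0,0,0],[-0.2,0,0,0,0,0],[-0.2,0,0,0,0,0],[-0.2,0,0,0,0,0],[-0.2,0,0,0,0,0],[-0.2,0,0,0,0,0],[0,0,0,0,0,0],[0,0,0,0,0,0]]'
python3 -m crank '[[-0.1,0,0,0,0,0],[-0.1,0,0,0,0,0],[-0.1,0,0,0,0,0],[-0.1,0,0,0,0,0],[-0.1,0,0,0,0,0],[-0.1,0,0,0,0,0],[-0.1,0,0,0,0,0],[-0.1,0,0,0,0,0],[-0.1,0,0,0,0,0],[-0.1,0,0,0,0,0]]'
python3 -c "
from h import *
go([.503,.3205,.0713],192.1)"
```

```text
clock: 14.2
tcp_pos: [0.5346, 0.3249, 0.0712]
orientation: [0.331, -3.124, 0.0]
contact_force: [0.1, 0.7, -1.7]
grip_width: 0.0132
gripper_force: 58.7
clock: 15.2
tcp_pos: [0.5544, 0.3291, 0.0713]
orientation: [0.331, -3.124, 0.0]
contact_force: [-0.6, -0.2, -1.4]
grip_width: 0.0131
gripper_force: 58.7
tcp [0.5544 0.3291 0.0713] yaw -167.89 tilt [ 0. -0. -1.] j7 0.643 shift [ 2.603e+00  1.180e-01 -1.000e-03] turn z 0.0002
```

```bash
python3 -c "
from h import *
f=dict(np.load('pics/top.npz'))
for uv in((158.5,165.5),(147,167.2),(166,164)):
  for z in(.034,.064):
    p=plane(f,*uv,z); print(uv,z,((p[0]-.5871)*.9776+(p[1]-.3393)*.2107).round(4))
"
python3 -m crank '[[-0.05,0,0,0,0,0],[-0.05,0,0,0,0,0],[-0.05,0,0,0,0,0],[-0.05,0,0,0,0,0],[-0.05,0,0,0,0,0],[0,0,0,0,0,0]]'
```

```text
(158.5, 165.5) 0.034 0.138
(158.5, 165.5) 0.064 0.1308
(147, 167.2) 0.034 0.1411
(147, 167.2) 0.064 0.1338
(166, 164) 0.034 0.1373
(166, 164) 0.064 0.13
clock: 15.8
tcp_pos: [0.5593, 0.3302, 0.0713]
orientation: [-0.331, 3.124, 0.0]
contact_force: [0.1, 0.4, -2.1]
grip_width: 0.0133
gripper_force: 58.7
```

```bash
python3 -m crank '[[-0.05,0,0,0,0,0],[-0.05,0,0,0,0,0],[-0.05,0,0,0,0,0],[-0.05,0,0,0,0,0],[0,0,0,0,0,0]]'; python3 -m crank '[[-0.05,0,0,0,0,0],[-0.05,0,0,0,0,0],[0,0,0,0,0,0]]'; python3 -c "
from h import *
go([.503,.3205,.0713],192.1)"
```

```text
clock: 16.3
tcp_pos: [0.5633, 0.331, 0.0713]
orientation: [-0.331, 3.124, 0.0]
contact_force: [-0.4, -0.4, -1.7]
grip_width: 0.0132
gripper_force: 58.7
clock: 16.6
tcp_pos: [0.5652, 0.3314, 0.0713]
orientation: [-0.331, 3.124, 0.0]
contact_force: [0.9, -0.1, -2.2]
grip_width: 0.0132
gripper_force: 58.7
tcp [0.5652 0.3314 0.0713] yaw -167.9 tilt [ 2.e-04  1.e-04 -1.e+00] j7 0.656 shift [3.156 0.118 0.   ] turn z 0.0001
```

```bash
python3 -m crank '[[-0.05,0,0,0,0,0],[-0.05,0,0,0,0,0],[0,0,0,0,0,0]]'; python3 -m crank '[[-0.05,0,0,0,0,0],[0,0,0,0,0,0]]'; python3 - <<'E'
from h import *
from bench import eyes
f=eyes.grab_frame('scene')
cv2.imwrite('pics/s2.png',cv2.resize(f['image'][190:310,110:270][:,:,::-1],(800,600),interpolation=cv2.INTER_CUBIC))
E
```

```text
clock: 16.9
tcp_pos: [0.5672, 0.3318, 0.0713]
orientation: [-0.331, 3.124, 0.0]
contact_force: [0.9, -0.0, -1.4]
grip_width: 0.013
gripper_force: 58.7
clock: 17.1
tcp_pos: [0.5681, 0.3321, 0.0713]
orientation: [-0.331, 3.124, 0.0]
contact_force: [0.9, 0.0, -1.4]
grip_width: 0.0129
gripper_force: 58.7
```

View pics/s2.png

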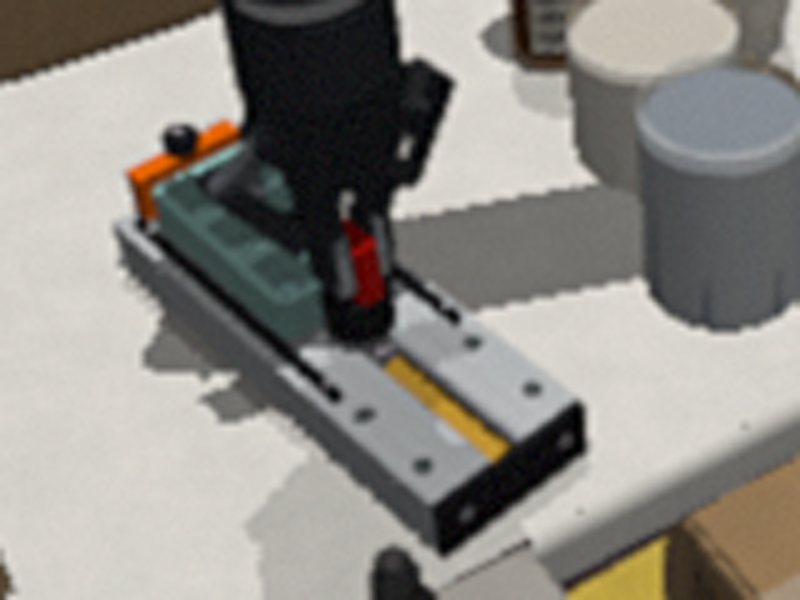

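The scene crop shows the black collar at (360,320), hard behind the mould. The mould's front edge at (160,190) is almost at the fence. I'll continue in 1 mm steps.

```bash
python3 -m crank '[[-0.05,0,0,0,0,0],[0,0,0,0,0,0]]'|sed -n 2,4p; python3 -m crank '[[-0.05,0,0,0,0,0],[0,0,0,0,0,0]]'|sed -n 2,4p; python3 -m crank '[[-0.05,0,0,0,0,0],[0,0,0,0,0,0]]'|sed -n 2,4p
```

```text
tcp_pos: [0.569, 0.3323, 0.0713]
orientation: [-0.331, 3.124, 0.0]
contact_force: [0.5, 0.1, -1.5]
tcp_pos: [0.57, 0.3324, 0.0713]
orientation: [-0.331, 3.124, 0.0]
contact_force: [0.0, -0.9, -1.5]
tcp_pos: [0.5704, 0.3326, 0.0712]
orientation: [0.332, -3.123, 0.001]
contact_force: [-2.9, -1.0, 0.2]
```

```bash
python3 -m crank '[[-0.02,0,0,0,0,0],[0,0,0,0,0,0]]'|sed -n 2,4p; python3 -m crank '[[-0.02,0,0,0,0,0],[0,0,0,0,0,0]]'|sed -n 2,4p;  python3 -m crank '[[-0.02,0,0,0,0,0],[0,0,0,0,0,0],[0,0,0,0,0,0]]'|sed -n 2,4p
```

```text
tcp_pos: [0.5704, 0.3326, 0.0711]
orientation: [0.332, -3.123, 0.001]
contact_force: [-4.4, -1.7, 0.6]
tcp_pos: [0.5705, 0.3326, 0.0711]
orientation: [0.332, -3.122, 0.001]
contact_force: [-5.7, -2.2, 2.3]
tcp_pos: [0.5705, 0.3327, 0.071]
orientation: [0.332, -3.121, 0.002]
contact_force: [-6.8, -2.1, 0.6]
```

```bash
python3 -m crank '[[-0.04,0,0,0,0,0],[0,0,0,0,0,0],[0,0,0,0,0,0],[0,0,0,0,0,0],[0,0,0,0,0,0]]'|sed -n 2,4p; python3 -m crank '[[0,0,0.1,0,0,0],[0,0,0.1,0,0,0],[0,0,0,0,0,0],[0,0,0,0,0,0]]'|sed -n 2,4p
python3 -c "
from h import *
go([.503,.3205,.0713],192.1)"
```

```text
tcp_pos: [0.5706, 0.3327, 0.0709]
orientation: [0.332, -3.12, 0.002]
contact_force: [-9.0, -2.5, 3.2]
tcp_pos: [0.5706, 0.3329, 0.0674]
orientation: [0.332, -3.12, 0.002]
contact_force: [-8.8, -2.7, 5.8]
tcp [0.5706 0.3329 0.0674] yaw -167.84 tilt [-0.0033 -0.0019 -1.    ] j7 0.662 shift [ 3.435  0.108 -0.183] turn z 0.0014
```

```bash
python3 -m crank '[[0,0,0.05,0,0,0],[0,0,0.05,0,0,0],[0,0,0,0,0,0],[0,0,0,0,0,0]]'|sed -n 2,4p
python3 -c "
from h import *
go([.503,.3205,.0713],192.1)"
```

```text
tcp_pos: [0.5706, 0.3329, 0.066]
orientation: [0.332, -3.121, 0.003]
contact_force: [-10.7, -3.9, 10.4]
tcp [0.5706 0.3329 0.066 ] yaw -167.84 tilt [-0.003  -0.0021 -1.    ] j7 0.66 shift [ 3.436  0.104 -0.252] turn z 0.0013
```

```bash
python3 -m crank '[[0,0,0,0,0,0.09],[0,0,0,0,0,0.09],[0,0,0,0,0,0.09],[0,0,0,0,0,0.09],[0,0,0,0,0,0.09],[0,0,0,0,0,0]]'
python3 -c "
from h import *
from bench import status
go([.503,.3205,.0713],102);print(status.get_obs()['moment'])"
```

```text
clock: 20.35
tcp_pos: [0.5706, 0.3357, 0.0664]
orientation: [-0.222, -3.132, -0.004]
contact_force: [-9.6, 0.5, 7.1]
grip_width: 0.0131
gripper_force: 59.9
tcp [0.5706 0.3357 0.0664] yaw 171.89 tilt [-0.0017  0.0025 -1.    ] j7 0.348 shift [ 3.24  -1.228 -0.241] turn z 1.5532
[ 0.30066097  1.97534537 -0.0030574 ]
```

```bash
python3 -m crank '[[0,0,0,0,0,0],[0,0,0,0,0,0],[0,0,0,0,0,0]]'
python3 -c "
from h import *
from bench import status
go([.5706,.3329,.066],102);o=status.get_obs();print(o['moment'],o['joints'])"
```

```text
clock: 20.65
tcp_pos: [0.5706, 0.3357, 0.0664]
orientation: [-0.219, -3.132, -0.004]
contact_force: [-8.9, 1.7, 7.3]
grip_width: 0.0131
gripper_force: 59.9
tcp [0.5706 0.3357 0.0664] yaw 172.0 tilt [-0.0019  0.0026 -1.    ] j7 0.349 shift [-0.02  -0.138  0.018] turn z 1.5556
[0.25322071 2.0274003  0.03424272] [-0.12371367  0.75592171 -0.73637107  1.67137992  0.59675069  0.95223378
  0.3492554 ]
```

The collar rubbing on the mould has dragged the stop about 2.7 mm sideways, toward jig -x. I'll ease the push and re-centre before turning further.

```bash
python3 -m crank '[[0.018,-0.06,0,0,0,0],[0.018,-0.06,0,0,0,0],[0,0,0,0,0,0],[0,0,0,0,0,0]]'
python3 -c "
from h import *
from bench import status
go([.5706,.3329,.066],102);o=status.get_obs();print(o['moment'])"
```

```text
clock: 21.05
tcp_pos: [0.5707, 0.3347, 0.0669]
orientation: [-0.219, -3.134, -0.009]
contact_force: [-5.7, 3.3, 6.4]
grip_width: 0.0132
gripper_force: 59.7
tcp [0.5707 0.3347 0.0669] yaw 172.0 tilt [ 4.0e-04  5.5e-03 -1.0e+00] j7 0.35 shift [-0.009 -0.09   0.047] turn z 1.5557
[0.94012961 1.44317548 0.08879195]
```

```bash
python3 -m crank '[[-0.015,-0.04,0.05,0,0,0],[0,0,0,0,0,0.09],[0,0,0,0,0,0.09],[0,0,0,0,0,0.09],[0,0,0,0,0,0.09],[0,0,0,0,0,0.09],[0,0,0,0,0,0],[0,0,0,0,0,0]]'
python3 -c "
from h import *
from bench import status
go([.5706,.3329,.066],102);o=status.get_obs();print(o['moment'])"
```

```text
clock: 21.85
tcp_pos: [0.5715, 0.3333, 0.0662]
orientation: [0.767, 3.046, 0.007]
contact_force: [-5.1, 2.1, 7.7]
grip_width: 0.0128
gripper_force: 60.0
tcp [0.5715 0.3333 0.0662] yaw 151.72 tilt [ 0.0014  0.0044 -1.    ] j7 0.042 shift [ 0.03  -0.039  0.011] turn z 1.1049
[ 0.52760702  1.30299832 -0.07355394]
```

```bash
python3 -m crank '[[0,0,0,0,0,0.09],[0,0,0,0,0,0.09],[0,0,0,0,0,0.09],[0,0,0,0,0,0.09],[0,0,0,0,0,0.09],[0,0,0,0,0,0],[0,0,0,0,0,0]]'
python3 -c "
from h import *
from bench import status
go([.5706,.3329,.066],102);o=status.get_obs();print(o['moment'])"
```

```text
clock: 22.55
tcp_pos: [0.5719, 0.3343, 0.0665]
orientation: [-1.29, -2.864, -0.011]
contact_force: [-4.4, 3.6, 5.9]
grip_width: 0.0132
gripper_force: 59.9
tcp [0.5719 0.3343 0.0665] yaw 131.49 tilt [ 0.0025  0.0062 -1.    ] j7 -0.264 shift [-0.01  -0.098  0.025] turn z 0.6554
[ 1.03924944  1.11132293 -0.03607612]
```

```bash
python3 -m crank '[[-0.04,-0.025,0.03,0,0,0],[0,0,0,0,0,0.09],[0,0,0,0,0,0.09],[0,0,0,0,0,0.09],[0,0,0,0,0,0.09],[0,0,0,0,0,0.09],[0,0,0,0,0,0],[0,0,0,0,0,0]]'
python3 -c "
from h import *
from bench import status
go([.5706,.3329,.066],102);o=status.get_obs();print(o['moment'])"
```

```text
clock: 23.35
tcp_pos: [0.5727, 0.3349, 0.0665]
orientation: [-1.772, -2.592, -0.015]
contact_force: [-3.2, 6.9, 6.7]
grip_width: 0.0133
gripper_force: 59.9
tcp [0.5727 0.3349 0.0665] yaw 111.27 tilt [ 0.0043  0.0087 -1.    ] j7 -0.567 shift [-0.055 -0.135  0.023] turn z 0.2061
[1.64388377 0.79017108 0.01598809]
```

```bash
python3 -m crank '[[0.05,0.008,0.02,0,0,0],[0.05,0.008,0.02,0,0,0],[0,0,0,0,0,0.06],[0,0,0,0,0,0.06],[0,0,0,0,0,0.06],[0,0,0,0,0,0.03],[0,0,0,0,0,0],[0,0,0,0,0,0]]'
python3 -c "
from h import *
from bench import status
go([.5706,.3329,.066],102);o=status.get_obs();print(o['moment'])"
```

```text
clock: 24.15
tcp_pos: [0.5729, 0.3353, 0.0657]
orientation: [-1.981, -2.437, -0.013]
contact_force: [-2.0, 4.1, 8.6]
grip_width: 0.0129
gripper_force: 60.1
tcp [0.5729 0.3353 0.0657] yaw 101.78 tilt [ 0.0046  0.0065 -1.    ] j7 -0.711 shift [-0.096 -0.136 -0.018] turn z -0.0048
[0.92721324 0.58117021 0.01842932]
```

```bash
python3 -m crank '[[0.06,0,0,0,0,0],[0,0,0,0,0,0.03],[0,0,0,0,0,0.03],[0,0,0,0,0,0],[0,0,0,0,0,0]]'
python3 -c "
from h import *
from bench import status
go([.5706,.3329,.066],102);o=status.get_obs();print(o['moment'])"
python3 -m crank '[[0,0,-0.05,0,0,0],[0,0,-0.05,0,0,0],[0,0,-0.05,0,0,0],[0,0,0,0,0,0],[0,0,0,0,0,0]]'
python3 -c "
from h import *
from bench import status
go([.5706,.3329,.066],102);o=status.get_obs();print(o['moment'])"
```

```text
clock: 24.65
tcp_pos: [0.5729, 0.3357, 0.0655]
orientation: [2.039, 2.39, 0.011]
contact_force: [-2.3, 1.8, 8.6]
grip_width: 0.0127
gripper_force: 60.1
tcp [0.5729 0.3357 0.0655] yaw 99.05 tilt [ 0.0047  0.0054 -1.    ] j7 -0.753 shift [-0.118 -0.137 -0.024] turn z -0.0655
[0.6007263  0.50618067 0.04196242]
clock: 25.15
tcp_pos: [0.5728, 0.3354, 0.0676]
orientation: [-2.039, -2.389, -0.01]
contact_force: [-0.5, 5.0, 5.9]
grip_width: 0.0131
gripper_force: 59.5
tcp [0.5728 0.3354 0.0676] yaw 99.03 tilt [ 0.004   0.0053 -1.    ] j7 -0.752 shift [-0.104 -0.129  0.08 ] turn z -0.066
[ 1.47706447 -0.06276826  0.07472044]
```

```bash
python3 -m crank '[[0.07,0,-0.03,0,0,0],[0,0,0,0,0,0],[0,0,0,0,0,0],[0,0,0,0,0,0]]'
python3 -m crank '[[0,0,0,0,0,0],[0,0,0,0,0,0],[0,0,0,0,0,0],[0,0,0,0,0,0],[0,0,0,0,0,0],[0,0,0,0,0,0]]' 0.5 20
python3 -m crank '[[0,0,-0.3,0,0,0],[0,0,-0.6,0,0,0],[0,0,-0.95,0,0,0],[0,0,-0.95,0,0,0],[0,0,-0.95,0,0,0],[0,0,-0.95,0,0,0],[0,0,-0.95,0,0,0],[0,0,-0.95,0,0,0],[0,0,0,0,0,0]]'
python3 - <<'E'
from h import *
from bench import eyes
f=eyes.grab_frame('wrist'); np.savez('pics/w5.npz',**f)
cv2.imwrite('pics/w5.png',cv2.resize(f['image'][:,:,::-1],(768,576)))
E
```

```text
clock: 25.55
tcp_pos: [0.5728, 0.3355, 0.0678]
orientation: [2.04, 2.388, 0.008]
contact_force: [2.8, 5.1, 4.7]
grip_width: 0.013
gripper_force: 59.7
clock: 26.15
tcp_pos: [0.5711, 0.3333, 0.0663]
orientation: [2.041, 2.388, -0.001]
contact_force: [0.4, 0.3, -0.0]
grip_width: 0.0428
gripper_force: 0.0
clock: 27.05
tcp_pos: [0.5727, 0.335, 0.2028]
orientation: [2.04, 2.387, 0.01]
contact_force: [0.7, 0.5, 0.6]
grip_width: 0.0431
gripper_force: 0.0
```

View pics/w5.png

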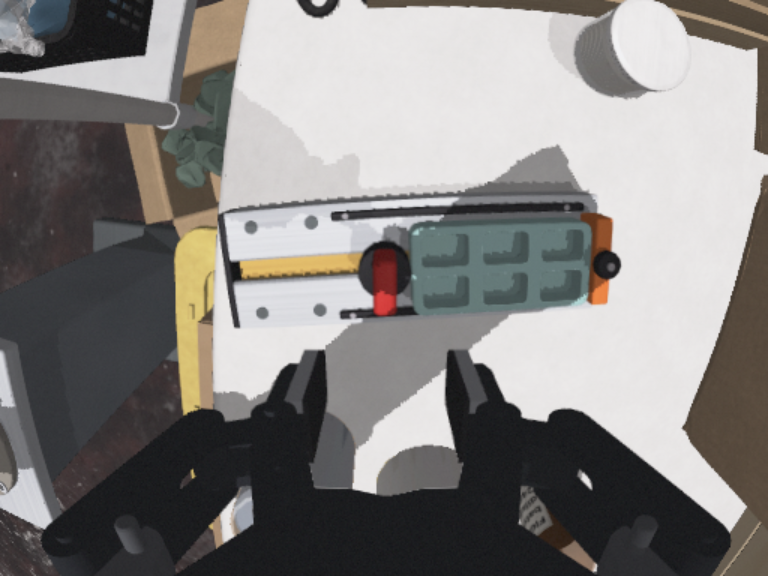

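The wrist picture shows the mould tight against the orange fence at (600,260). The collar at (385,268) touches the mould's rear edge at (411,268), and the red bar stands square across the slot. The hand is clear, so I'm handing in.

```bash
python3 -c "
from bench import r
print(r.hand_in())"
```

```text
the job is handed in; nothing more can be done
None
```

I handed the job in at about 27 s of the 67 s allowed; no verdict came back. In the last picture the mould is home against the fence, the stop is turned square across the slot right behind it, and the hand is clear. I didn't feel a hard end to the quarter turn, so I stopped about 3° past square.

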